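# Hood the backlight and hold a turned part over it with tongs

## Robot

A 7-joint arm with a two-finger parallel gripper is mounted at the origin on the work surface. World frame = base frame: x ahead of the robot, y to its left, z up, the work surface at z = 0. Lengths are in m, angles in rad, forces in N, time in s.
With the tool pointing down it reaches from about 0.4 to 0.9 m from the base axis. Payload 5.5 kg.
Tool frame: the origin (TCP) lies between the finger pads; the fingertips stand 14 mm ahead of it and the grasp point (between the pads) lies 5 mm behind it (robot.tip_extent is the distance from the TCP to the fingertips, in m); z points along the fingers, y is the direction in which the jaws open and shut (so a half turn about z gives the same grasp; the last joint's range is limited). The gripper opens to 85 mm and grips with 20 to 120 N. Pads are 22 mm wide; open, the fingers measure 114 mm over their backs; the gripper's body (76 mm by 85 mm) begins 54 mm behind the grasp point. The pads swing forward as they close: fully open they stand 13 mm farther back than shut.
Start: joints at [1.372, 0.501, -0.427, 1.55, 0.221, 1.138, -0.21], TCP at [0.29, -0.582, 0.225] pointing down, gripper open.
Joint ranges: [-2.88, 2.88], [-0.31, 2.03], [-1.54, 1.56], [0.2, 2.42], [-1.41, 4.55], [0.19, 2.02], [-2.57, 2.57]. Speed limits (rad/s): [2.57, 2.57, 3.14, 3.14, 3.14, 3.14, 3.14].

## Interface

Orientations are given as [roll, pitch, yaw] about the fixed x, y, z axes, in that order (R = Rz(yaw) Ry(pitch) Rx(roll)).
In Python, from rig import robot gives the robot as it stands.
- The arm moves only by the shell command python3 -m pendant 'ROWS' [OPENING] [FORCE]. ROWS is JSON, one flat list of numbers, 4 for each row, row after row: the shift along the world's x, y, z in cm, then the turn about the world's z in degrees. A call has 1 to 12 rows; each row shifts and turns the pose as measured when the row begins; what a row does not reach is not made up. A row lasts 1/10 s, in which the tool goes at most 50 mm and 8.59 degrees, less where a joint would pass 70% of its speed; a pose out of reach is approached as far as the arm can. A call is refused whole if a number of a shift passes 5 or a number of a turn 8.59, either way. A call with a gripper value outside its range is refused whole. OPENING is the gripper command: -1 is shut, 1 is fully open, values between are in proportion, set as the call begins (- or left out, the last holds). The fingers move at their own pace and stop on an object; FORCE is the grip in N (left out, the last holds). Time passes only in rows, so rows that do not move let the fingers close. It gives the time, the measured TCP pose, the force and the opening at its end, in the units of the state.
- robot.get_obs(): the state, without advancing time (a new reading comes with each control period).
- robot.grab_frame(name): name is "side" or "top"; returns a dict with "color" (420x560x3 uint8, red, green, blue), "camera_matrix" (3x3 intrinsics, pixels), "position" and "orientation" of the camera in the world. Camera axes: x right, y down, z forward; pixel columns grow to the right and rows downward; lengths in m; the calibration is good to about 2 mm. A picture is of the moment at which its call begins. There is no depth.
- robot.sign_off(): hands the job in, once; it reports no verdict.
Trained networks look in the newest picture that a camera, given by its name, has taken for a name from the list of things; names that differ only in an ending like _2 or _b are one class to them, and where a whole thing is asked for, a point or a joint stands for the part that bears it (a point fixed in the world has none). Each returns a list of dicts, best first, with "conf" (0 to 1); they miss things now and then, are a little off and sometimes report something else, mostly with a low value. They report only what shows in the picture. A call takes as long as a camera call. They do not tell look-alikes from the thing itself.
- robot.recognise(thing, camera): "rect" ([left, top, width, height] in pixels, round what is visible of it).
The state is a dict: "t": time; "q": joint angles; "qd": joint speeds; "joint_efforts": joint torques, N m; "ee_pos": TCP position; "eef_rot": TCP orientation; "ft_force": force on the tool from outside, world axes, zero at the start; "torque": the same for the moment, N m; "gripper_width": finger opening in m.
Only numpy, scipy, OpenCV 4.12 (cv2) and the standard library are available. Lean on these libraries where they do the work, as an engineer would, in place of code of your own. Each camera call takes 0.05 s, during which the arm holds its last target.

## Task

Fit the loose black hood tube over the round spigot of the backlight, pushed down until it sits flat on the housing, and let go of it. Then take the spring tongs, close them on the small turned part standing on its pedestal, and hold it upright, centred over the mouth of the hood and about 5 cm above it. Finish while still holding it there with the tongs: never touch the part with the gripper itself, do not drop it, and leave everything else on the table where it stands.

Things in the scene. Friction and masses are not known exactly. Their poses are not given: they have to be found in the camera images.
- light: Backlight: grey painted housing, fixed to the table, 100 x 100 x 30 mm high, with a round aluminium spigot standing up from the middle of its top: 36 mm diameter, 22 mm tall (its top is 52 mm above the table), the last 4 mm tapering to 31 mm diameter. Origin: centre of the underside, on the table.
- light_seat (a point): Point on the spigot's axis at the level of the housing's top, 30 mm above the table: where the centre of the hood's lower end comes to lie.
- hood: Hood: loose plain black plastic tube, open at both ends, standing upright on the table at the start. Outside diameter 48 mm, inside 39 mm, 60 mm tall, 60 g; the two ends are alike. It goes over the spigot with 1.5 mm clearance all round. Origin: centre of its lower end; z along its axis.
- hood_mouth (a point): Centre of the hood's upper end, 60 mm above hood along its axis.
- nest: Pedestal, fixed, all of dark steel: round foot 80 mm diameter and 8 mm thick, stem 26 mm diameter, flat round head 44 mm diameter whose top is 50 mm above the table. Origin: centre of the underside.
- part: The turned part: bare aluminium cylinder, 30 mm diameter, 32 mm tall, about 50 g, standing loose on the middle of the pedestal's head. Origin: centre of its underside (50 mm above the table at the start); z along its axis.
- rest: Tongs rest, fixed black plastic: foot plate 170 x 64 x 6 mm and two upright cross bars, each 12 mm thick and reaching 40 mm above the table: the rear one (50 mm wide) 67 mm behind the origin, the front one (90 mm wide) 66 mm ahead of it along x, with free space between them. Origin: centre of the underside, straight below the tongs' origin at the start; x points towards the tongs' jaws.
- tongs: Spring tongs, 90 g, lying flat on the rest: two steel arms side by side. Origin: on the centre line between the two flat grey grip plates, at half the arms' height (47 mm above the table at the start), near the centre of mass. x points along the tongs to the jaws (overall -94 to +107 mm, pivot at -85), y across them (the way to squeeze), z up. Plates: x -35 to +35, z -10 to +10 mm.
- tongs_jaws (a point): Middle between the two white plastic jaws, 95 mm ahead of tongs along its x. The jaws are shallow Vs, 22 mm high (z -11 to +11 mm), that take an upright cylinder; open, the free width between them is about 54 mm. Squeezing the grip plates 1 mm closer together closes the jaws by 2.1 mm.
- tongs_left (a joint): Closing angle of the left arm; the right one follows. 0 open: grip plates 54 mm over their outer faces. 0.083 rad: closed on the part, plates parallel, 40 mm over all. 0.13: stop, 32 mm. A spring pushes each plate out with 4 N open, 6 N squeezed to 50 mm (enough to carry the empty tongs, jaws still open), 10 N on the part; grip with 30 to 60 N to hold the part.
- plug: Bystander: loose upright steel plug gauge, 22 mm diameter, 44 mm tall. Origin: underside.
- jar: Bystander: small clear jar with white cap, 34 mm diameter, 42 mm tall. Origin: underside.
- vblock: Bystander: dark steel V-block, 38 x 36 x 32 mm. Origin: underside.
- bush: Bystander: small flanged brass turned piece, 30 mm diameter, 26 mm tall, standing on the table. Origin: underside.
- mouse: Bystander: black computer mouse, 100 x 58 x 32 mm. Origin: underside.
Things that resemble listed ones, but are neither listed nor needed, are in the scene too. Leave any blue or green look-alike of the light alone. What is shaped like the nest but pink or purple is not meant.

How it is judged:
By the outcome, as a careful person would: the job done as asked, in the order asked, and still so for the second after the job is handed in, while the arm keeps its last pose, push and grip.
It also fails if it takes over 58 s, if anything falls off the work surface, if the arm or the gripper's body presses on something with over 40 N, if the wrist force passes 120 N, or if a joint passes its speed limit or range.

## Working session

There is one attempt and no reset: what is moved stays moved. The work goes in short steps, Python scripts to look and compute and a shell command to move; the robot and the scene stay as the last step left them, time stands still between calls to the robot, and variables do not carry over. Pictures are saved under pics/ and viewed, and the job is handed in when it is done.

```bash
ls; mkdir -p pics; python3 - <<'E'
from rig import robot
import cv2
for n in("side","top"):
    f=robot.grab_frame(n); cv2.imwrite(f"pics/{n}0.png",f["color"][:,:,::-1])
    print(n,f["camera_matrix"],f["position"],f["orientation"])
    for th in ["light","hood","nest","part","rest","tongs","plug","jar","vblock","bush","mouse"]:
        print(th,[(d["rect"],round(d["conf"],2)) for d in robot.recognise(th,n)][:4])
o=robot.get_obs(); print(o)
E
```

```text
pics
side [[408.38641943   0.         279.4513426 ]
 [  0.         408.38641943 202.30607919]
 [  0.           0.           1.        ]] [ 0.42135053 -0.67705701  0.54886576] [-2.12791923  0.00380796 -0.14635696]
light [([290.1, 250.8, 62.3, 44.4], 0.86), ([227.9, 322.4, 76.1, 65.9], 0.75), ([148.6, 260.9, 76.8, 57.3], 0.72), ([261.2, 193.8, 75.5, 9.1], 0.61)]
hood [([348.8, 348.9, 41.4, 56.5], 0.76)]
nest [([272.6, 158.8, 29.0, 19.5], 0.81), ([270.9, 176.3, 30.1, 22.5], 0.8), ([257.0, 137.9, 24.2, 25.1], 0.71)]
part [([286.5, 146.7, 7.1, 13.3], 0.56)]
rest [([255.6, 201.8, 74.6, 34.3], 0.56)]
tongs [([252.9, 196.4, 84.0, 27.1], 0.92), ([274.1, 155.9, 27.9, 21.9], 0.57)]
plug [([247.3, 237.5, 8.6, 22.2], 0.67)]
jar [([368.7, 218.8, 20.9, 18.1], 0.8)]
vblock [([417.5, 295.1, 31.6, 32.1], 0.6)]
bush [([243.7, 192.8, 6.0, 11.8], 0.51)]
mouse [([348.6, 353.0, 37.4, 46.8], 0.61), ([166.8, 169.1, 37.3, 15.1], 0.58)]
top [[519.23328699   0.         280.63141364]
 [  0.         519.23328699 208.45336545]
 [  0.           0.           1.        ]] [0.38992173 0.06878933 1.18268127] [-2.990728
[... 752 characters left out ...]
, 301.1, 30.3, 48.5], 0.94)]
{'t': 1.2, 'q': array([ 1.37222299,  0.50088363, -0.427009  ,  1.55039858,  0.22077752,
        1.13830547, -0.21028365]), 'qd': array([-0.00015544,  0.00010437, -0.00049471,  0.00134127, -0.00312529,
        0.00032003, -0.00104944]), 'joint_efforts': array([-1.65044673e-05, -5.69390953e+01, -5.81058115e+00, -2.81336653e+01,
        1.27542086e-02,  2.00749550e-03, -2.04149001e-05]), 'ee_pos': array([ 0.28964264, -0.58189862,  0.22462132]), 'eef_rot': array([ 3.14156775e+00, -5.46732368e-05,  4.61816914e-01]), 'ft_force': array([ 0.1874104 , -0.35121959,  0.4816819 ]), 'torque': array([ 0.01769553, -0.02693645, -0.04602309]), 'gripper_width': 0.0853159189518802}
```

View pics/side0.png

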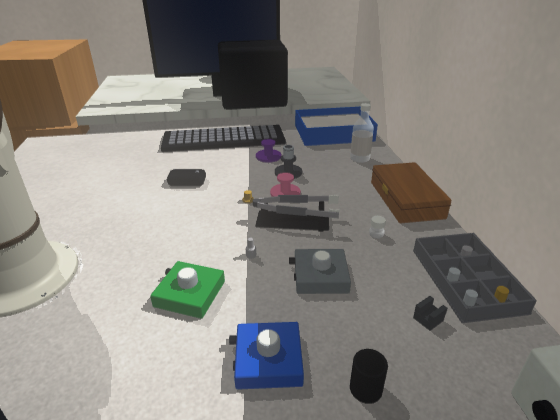

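View pics/top0.png

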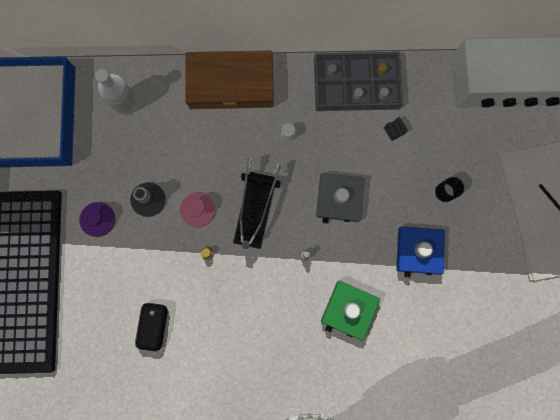

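```bash
cat > h.py <<'E'
import numpy as np, cv2
from scipy.spatial.transform import Rotation as R
K={'side':(408.38641943,279.4513426,202.30607919),'top':(519.23328699,280.63141364,208.45336545)}
P={'side':np.array([0.42135053,-0.67705701,0.54886576]),'top':np.array([0.38992173,0.06878933,1.18268127])}
Q={'side':R.from_euler('xyz',[-2.12791923,0.00380796,-0.14635696]).as_matrix(),'top':R.from_euler('xyz',[-2.99072898,-0.01342504,-1.5957063]).as_matrix()}
def back(n,u,v,z):
    f,cx,cy=K[n]; d=Q[n]@np.array([(u-cx)/f,(v-cy)/f,1]); return P[n]+d*(z-P[n][2])/d[2]
def proj(n,p):
    f,cx,cy=K[n]; c=Q[n].T@(np.array(p)-P[n]); return np.array([cx+f*c[0]/c[2],cy+f*c[1]/c[2]])
def crop(n,f,box,s,out):
    x,y,w,h=box; cv2.imwrite(out,cv2.resize(f[y:y+h,x:x+w],None,fx=s,fy=s,interpolation=cv2.INTER_CUBIC))
E
python3 - <<'E'
from h import *
for nm,u,v,z in [('hood',450,189,.03),('light',342,195,.052),('nest',148,199,.01),('part',141,194,.066),('tongs',258,205,.047),('jar',288,130,.03)]: print(nm,back('top',u,v,z).round(3))
for nm,u,v,z in [('hood',369,377,.03),('light',321,257,.052),('nest',289,172,.004)]: print(nm,back('side',u,v,z).round(3))
t=cv2.imread('pics/top0.png');s=cv2.imread('pics/side0.png')
a=cv2.resize(t[140:260,215:315],None,fx=5,fy=5,interpolation=2); cv2.imwrite('pics/tc.png',a)
b=cv2.resize(t[160:220,100:170],None,fx=5,fy=5,interpolation=2)
c=cv2.resize(t[160:220,310:380],None,fx=5,fy=5,interpolation=2)
d=cv2.resize(t[160:220,415:485],None,fx=5,fy=5,interpolation=2)
e=cv2.resize(s[140:200,250:320],None,fx=5,fy=5,interpolation=2)
cv2.imwrite('pics/tc2.png',np.vstack([np.hstack([b,c]),np.hstack([d,e])]))
a=cv2.resize(s[180:300,235:365],None,fx=5,fy=5,interpolation=2); cv2.imwrite('pics/sc.png',a)
E
```

```text
hood [ 0.601 -0.336  0.03 ]
light [ 0.588 -0.087  0.052]
nest [0.597 0.351 0.01 ]
part [0.598 0.353 0.066]
tongs [0.571 0.099 0.047]
jar [0.747 0.027 0.03 ]
hood [ 0.598 -0.337  0.03 ]
light [ 0.585 -0.093  0.052]
nest [0.598 0.347 0.004]
```

View pics/tc.png

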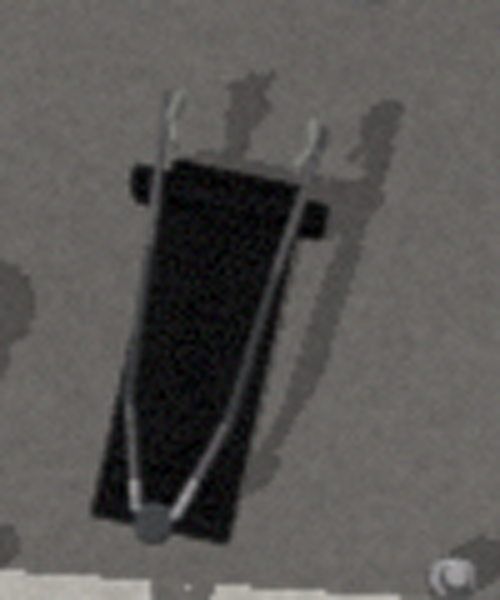

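View pics/tc2.png

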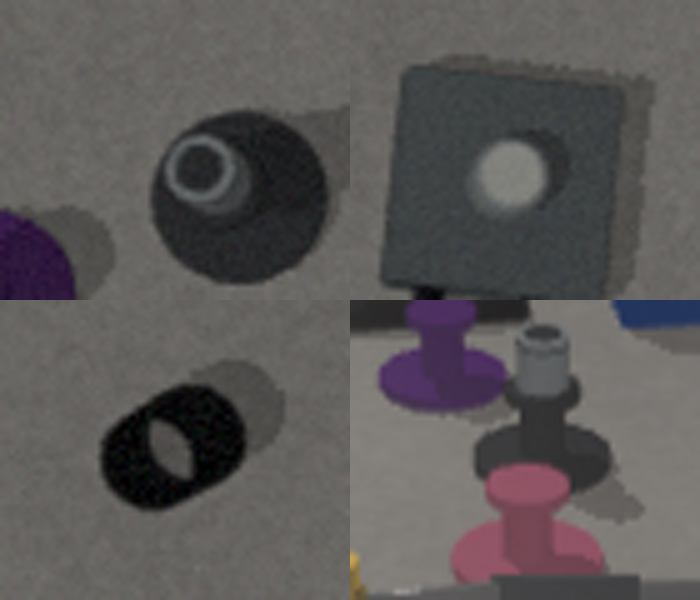

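View pics/sc.png

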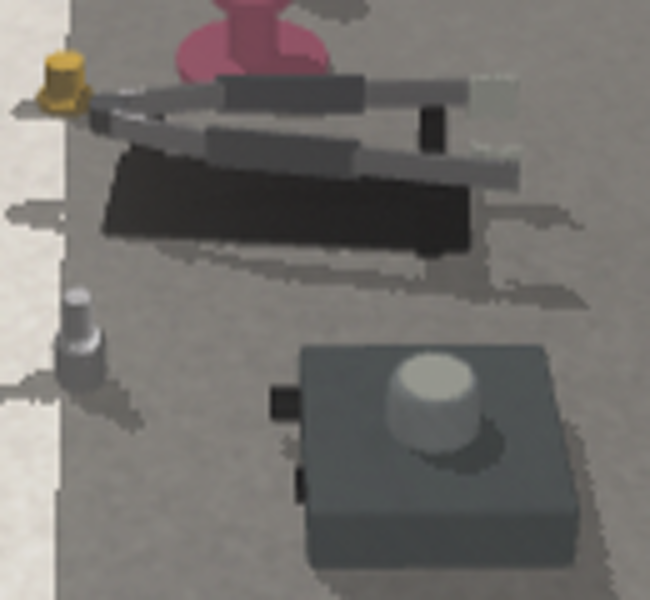

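```bash
cat >> h.py <<'E'
from scipy.optimize import minimize
def circ(x,y,z,r,m=60):
    a=np.linspace(0,2*np.pi,m,endpoint=False); return [[x+r*np.cos(t),y+r*np.sin(t),z] for t in a]
def render(n,pts,box,s=8):
    p=np.array([proj(n,q) for q in pts],np.float32); h=cv2.convexHull(p)[:,0]
    x,y,w,hh=box; im=np.zeros((hh*s,w*s),np.uint8)
    cv2.fillPoly(im,[np.round(((h-[x,y]+.5)*s-.5)*16).astype(np.int32)],255,shift=4)
    return cv2.resize(im,(w,hh),interpolation=cv2.INTER_AREA)/255.
def fit(n,mask,box,shape,x0):
    f=lambda p: np.abs(render(n,shape(*p),box)-mask).sum()
    b=None
    for k in range(3):
        r=minimize(f,x0 if b is None else b.x,method='Nelder-Mead',options=dict(initial_simplex=np.vstack([x0 if b is None else b.x]+[(np.array(x0) if b is None else b.x)+d for d in np.eye(len(x0))*.006]),xatol=1e-5))
        if b is None or r.fun<b.fun:b=r
    return b.x,b.fun,mask.sum()
hood=lambda x,y,z=0: circ(x,y,z,.024)+circ(x,y,z+.06,.024)
part=lambda x,y,z=.05: circ(x,y,z,.015)+circ(x,y,z+.032,.015)
E
python3 - <<'E'
from h import *
t=cv2.imread('pics/top0.png').astype(float);s=cv2.imread('pics/side0.png').astype(float)
def m(im,b): x,y,w,h=b; return im[y:y+h,x:x+w]
b=(415,160,70,60); g=m(t,b).max(2); mk=np.clip((g.clip(0,255)<40)*1.,0,1); mk=cv2.morphologyEx(mk,cv2.MORPH_CLOSE,np.ones((3,3)))
c,_=cv2.findContours(mk.astype(np.uint8),0,1); mk=np.zeros_like(mk); cv2.drawContours(mk,c,-1,1,-1)
print(fit('top',mk,b,hood,[.6,-.336]))
b=(335,335,70,80); g=m(s,b).max(2); mk=(g<45)*1.
c,_=cv2.findContours(mk.astype(np.uint8),0,1); mk=np.zeros_like(mk); cv2.drawContours(mk,c,-1,1,-1)
print(fit('side',mk,b,hood,[.6,-.336]))
# spigot top disc 31mm at z .052
for n,im,b in (('top',t,(325,180,35,32)),('side',s,(308,246,30,22))):
    g=m(im,b).mean(2); mx=np.percentile(g,97); print(n,mx)
    cv2.imwrite(f'pics/sp_{n}.png',cv2.resize(g.astype(np.uint8),None,fx=12,fy=12,interpolation=0))
    for th in (.8,.86,.92):
        mk=(g>th*mx)*1.; print(th,fit(n,mk,b,lambda x,y:circ(x,y,.052,.0155),[.587,-.09]))
E
```

```text
(array([ 0.60027569, -0.33396787]), np.float64(51.752941176470586), np.float64(513.0))
(array([ 0.59770176, -0.33365364]), np.float64(107.27450980392157), np.float64(1617.0))
top 127.33333333333333
0.8 (array([ 0.58911435, -0.08703674]), np.float64(24.537254901960786), np.float64(129.0))
0.86 (array([ 0.58991486, -0.08679208]), np.float64(33.8235294117647), np.float64(119.0))
0.92 (array([ 0.59011431, -0.08652535]), np.float64(45.78823529411765), np.float64(107.0))
side 147.0
0.8 (array([ 0.58741986, -0.08734857]), np.float64(82.71764705882353), np.float64(172.0))
0.86 (array([ 0.58751066, -0.08669833]), np.float64(29.227450980392156), np.float64(105.0))
0.92 (array([ 0.58729865, -0.08589093]), np.float64(37.803921568627445), np.float64(96.0))
```

```bash
python3 -m pendant '[3,2.4,0,0,3,2.4,0,0,3,2.4,0,0,3,2.4,0,0,3,2.4,0,0,3,2.4,-1,0,3,2.4,-2,0,3,2.4,-2,0,3,2.4,-2,0,3,2.4,-2,0,1,0.8,-1,0]' 1 40
```

```text
t: 2.3
ee_pos: [0.606, -0.3285, 0.1247]
eef_rot: [3.133, -0.001, 0.449]
ft_force: [-0.1, 1.7, -0.1]
gripper_width: 0.0855
```

```bash
python3 -m pendant '[-0.7,-0.5,-2,0,0,0,-2,0,0,0,-2,0,0,0,0,0]'; python3 - <<'E'
from rig import robot
import cv2
from h import *
f=robot.grab_frame("side")["color"][:,:,::-1];g=robot.grab_frame("top")["color"][:,:,::-1]
cv2.imwrite("pics/a1.png",np.hstack([cv2.resize(f[240:420,300:480],None,fx=2,fy=2),cv2.resize(g[120:300,380:560],None,fx=2,fy=2)]))
E
```

```text
t: 2.7
ee_pos: [0.6007, -0.3298, 0.061]
eef_rot: [3.135, -0.001, 0.455]
ft_force: [-1.2, -0.8, 0.4]
gripper_width: 0.0857
```

View pics/a1.png

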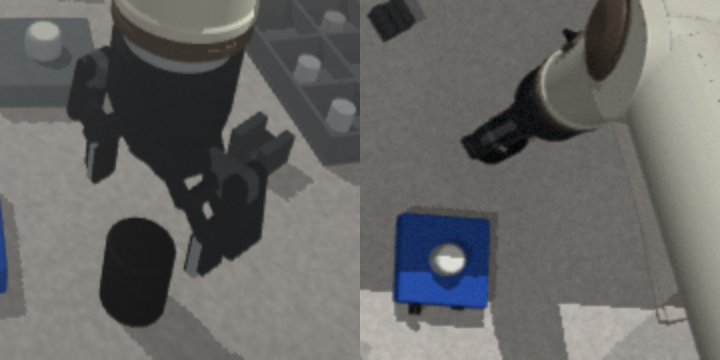

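```bash
python3 -m pendant '[-0.2,-0.4,-0.7,0,0,0,-1,0,0,0,-1,0,0,0,0,0]'; python3 - <<'E'
from rig import robot
import cv2
from h import *
f=robot.grab_frame("side")["color"][:,:,::-1]
cv2.imwrite("pics/a2.png",cv2.resize(f[240:420,300:480],None,fx=3,fy=3))
E
```

```text
t: 3.2
ee_pos: [0.6028, -0.3378, 0.0397]
eef_rot: [3.125, -0.007, 0.453]
ft_force: [-0.3, -0.2, -0.1]
gripper_width: 0.0855
```

View pics/a2.png

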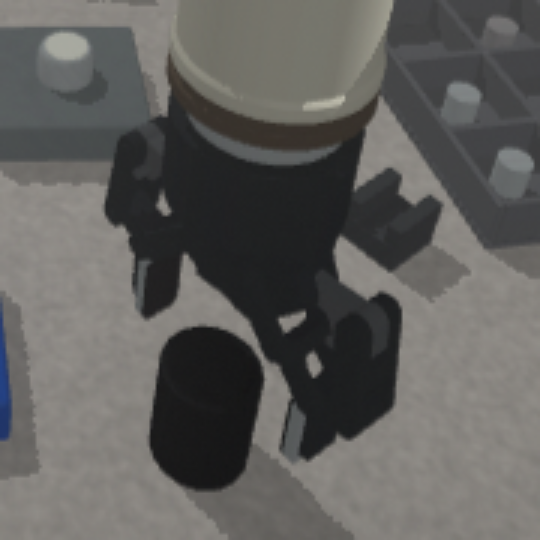

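```bash
python3 - <<'E'
from rig import robot
from h import *
o=robot.get_obs();print(o['ee_pos'],o['eef_rot'],o['qd'].round(3))
p=o['ee_pos']; Rm=R.from_euler('xyz',o['eef_rot']).as_matrix()
for s in(1,-1):
  for dz in (0,.014): print(s,dz,proj('side',p+Rm@np.array([0,s*.0425,dz])))
print(proj('side',p+Rm@np.array([0,0,.014])),proj('side',[.599,-.334,.06]),proj('side',[.599,-.334,.0]))
E
```

```text
[ 0.60334825 -0.33791799  0.04042116] [ 3.12474708 -0.00800811  0.45261664] [-0.002 -0.014 -0.009 -0.011 -0.002  0.006  0.001]
1 0 [396.56450053 395.07907403]
1 0.014 [395.22665396 401.36345269]
-1 0 [352.61127827 351.77004974]
-1 0.014 [351.9275546  357.94987462]
[372.45526634 378.53185968] [371.13450667 361.39604688] [366.4424346  387.64651693]
```

```bash
python3 -m pendant '[-0.4,0.4,0,0,0,0,-0.5,0,0,0,0,0,0,0,0,0]'; python3 -m pendant '[0,0,0,0]'
```

```text
t: 3.65
ee_pos: [0.5997, -0.3331, 0.0359]
eef_rot: [3.124, -0.009, 0.453]
ft_force: [0.4, -0.1, -0.3]
gripper_width: 0.0853
t: 3.75
ee_pos: [0.5998, -0.3331, 0.036]
eef_rot: [3.124, -0.009, 0.453]
ft_force: [-0.5, -0.1, -0.2]
gripper_width: 0.0856
```

```bash
python3 -m pendant '[0,0,0,0,0,0,0,0,0,0,0,0,0,0,0,0,0,0,0,0,0,0,0,0]' -1 40; python3 -m pendant '[0,0,1,0,0,0,2,0,0,0,3,0,0,0,3,0,0,0,0,0]'; python3 - <<'E'
from rig import robot
from h import *
print(robot.get_obs()['eef_rot'])
f=robot.grab_frame("side")["color"][:,:,::-1];g=robot.grab_frame("top")["color"][:,:,::-1]
cv2.imwrite("pics/a3.png",np.hstack([cv2.resize(f[240:420,300:480],None,fx=2,fy=2),cv2.resize(g[120:300,380:560],None,fx=2,fy=2)]))
E
```

```text
t: 4.35
ee_pos: [0.6004, -0.3334, 0.0368]
eef_rot: [3.123, -0.01, 0.453]
ft_force: [-0.4, -0.4, -0.7]
gripper_width: 0.0462
t: 4.85
ee_pos: [0.599, -0.3324, 0.1303]
eef_rot: [3.126, -0.008, 0.454]
ft_force: [1.1, 0.1, -0.0]
gripper_width: 0.0463
[ 3.12584642 -0.008186    0.45374923]
```

View pics/a3.png

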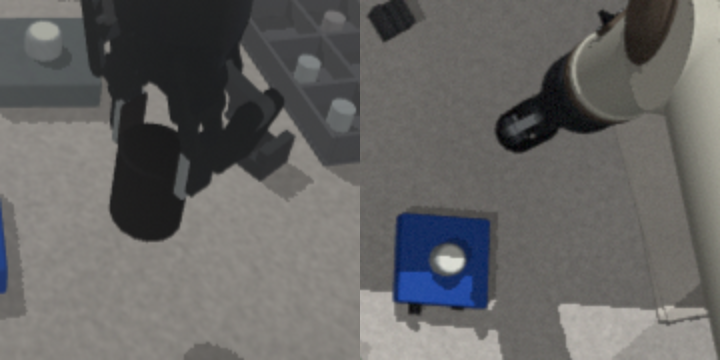

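```bash
python3 -m pendant '[-0.1,1.5,0,0,-0.1,3,0,0,-0.1,3,0,0,-0.1,3,0,0,-0.1,3,0,0,-0.1,3,0,0,-0.1,3,0,0,-0.1,2.5,0,0,-0.1,1.5,0,0,0,0,0,0]';python3 -m pendant '[0,0,0,0]'; python3 - <<'E'
from rig import robot
from h import *
o=robot.get_obs();print(o['ee_pos'],o['eef_rot'])
E
```

```text
t: 5.95
ee_pos: [0.5723, -0.0761, 0.1132]
eef_rot: [-3.133, 0.012, 0.458]
ft_force: [-0.1, -0.5, -1.0]
gripper_width: 0.0462
t: 6.05
ee_pos: [0.5717, -0.0764, 0.1126]
eef_rot: [-3.133, 0.013, 0.458]
ft_force: [0.7, -0.5, -1.0]
gripper_width: 0.0464
[ 0.57173327 -0.07636161  0.11263877] [-3.13313793  0.0130801   0.45808972]
```

```bash
python3 -m pendant '[1.2,-0.7,0,0,0.6,-0.3,0,0,0,0,0,0]'; python3 - <<'E'
from rig import robot
from h import *
o=robot.get_obs();print(o['ee_pos'],o['eef_rot'])
f=robot.grab_frame("side")["color"][:,:,::-1];g=robot.grab_frame("top")["color"][:,:,::-1]
cv2.imwrite("pics/a4s.png",f);cv2.imwrite("pics/a4t.png",g)
cv2.imwrite("pics/a4.png",np.hstack([cv2.resize(f[190:310,260:380],None,fx=3,fy=3),cv2.resize(g[140:260,280:400],None,fx=3,fy=3)]))
E
```

```text
t: 6.35
ee_pos: [0.5893, -0.0912, 0.1116]
eef_rot: [-3.134, 0.016, 0.453]
ft_force: [0.6, 0.6, -0.6]
gripper_width: 0.0464
[ 0.58931047 -0.09121105  0.11156947] [-3.13391244  0.01575746  0.45299492]
```

View pics/a4.png

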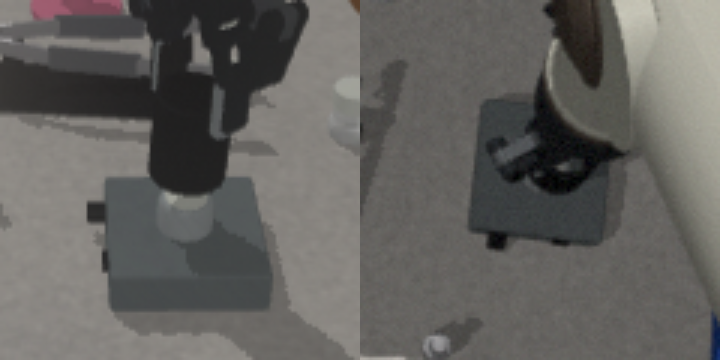

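```bash
cat >> h.py <<'E'
def hoodfit(im,z,box,th=45,x0=(.589,-.087),tilt=(0,0)):
    x,y,w,h=box; g=im[y:y+h,x:x+w].max(2); mk=(g<th)*1.
    sh=lambda X,Y: circ(X,Y,z,.024)+circ(X+tilt[0]*.06,Y+tilt[1]*.06,z+.06,.024)
    return fit('side',mk,box,sh,list(x0))
E
python3 - <<'E'
from h import *
s=cv2.imread('pics/a4s.png'); o=R.from_euler('xyz',[-3.1339,.01576,.453]).as_matrix()
up=-o[:,2]; print(up)
for z in(.072,.0748,.078): print(z,hoodfit(s,z,(300,238,46,22),tilt=(up[0],up[1])))
s0=cv2.imread('pics/side0.png')
b=(308,246,30,30)
cv2.imwrite('pics/sp.png',cv2.resize(s0[240:285,300:345],None,fx=12,fy=12,interpolation=0))
E
```

```text
[ 1.75361828e-02 -1.95807088e-05  9.99846229e-01]
0.072 (array([ 0.58766234, -0.08483904]), np.float64(14.576470588235296), np.float64(378.0))
0.0748 (array([ 0.58681037, -0.08857229]), np.float64(15.721568627450981), np.float64(378.0))
0.078 (array([ 0.58569259, -0.09200814]), np.float64(17.011764705882356), np.float64(378.0))
```

View pics/sp.png

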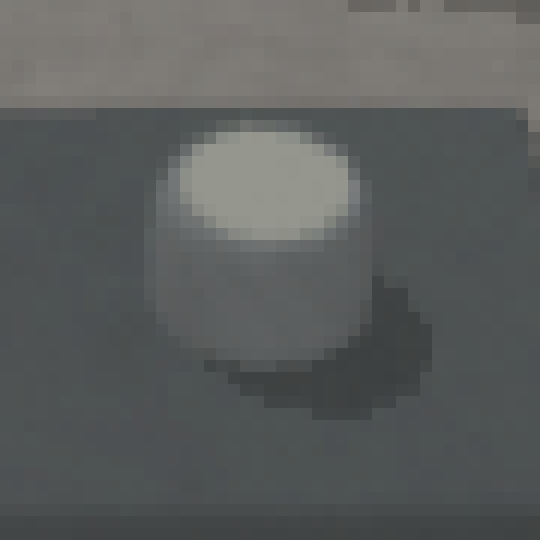

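```bash
python3 -m pendant '[0.1,0.3,-0.5,0,0,0,-1,0,0,0,0,0]'; python3 - <<'E'
from rig import robot
from h import *
o=robot.get_obs();print(o['ee_pos'],o['eef_rot'])
f=robot.grab_frame("side")["color"][:,:,::-1];cv2.imwrite("pics/a5s.png",f)
cv2.imwrite("pics/a5.png",cv2.resize(f[220:300,280:360],None,fx=7,fy=7,interpolation=2))
up=-R.from_euler('xyz',o['eef_rot']).as_matrix()[:,2]
z=o['ee_pos'][2]-.0368
print(up,R.from_euler('xyz',[3.123,-.01,.453]).as_matrix()[:,2])
for dz in (0,.002): print(z+dz,hoodfit(f,z+dz,(300,245,46,22),tilt=(up[0],up[1])))
E
```

```text
t: 6.75
ee_pos: [0.5885, -0.0878, 0.0951]
eef_rot: [-3.133, 0.017, 0.452]
ft_force: [-0.8, 0.2, -0.7]
gripper_width: 0.0464
[ 0.58849011 -0.08783434  0.09513809] [-3.13309074  0.01714964  0.45247418]
[ 1.91394551e-02 -1.49207945e-04  9.99816813e-01] [ 0.01712656 -0.01234058 -0.99977717]
0.05833808551137708 (array([ 0.58580027, -0.08579034]), np.float64(16.31764705882353), np.float64(348.0))
0.06033808551137708 (array([ 0.58527247, -0.08808431]), np.float64(17.501960784313727), np.float64(348.0))
```

View pics/a5.png

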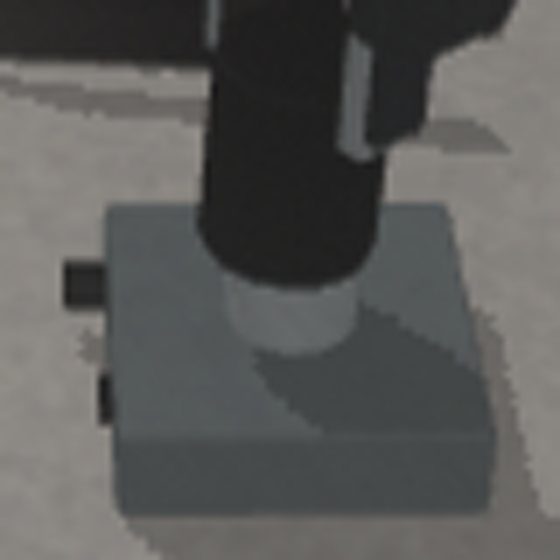

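```bash
python3 -m pendant '[0.2,0,-0.5,0,0,0,-0.5,0,0,0,0,0]';python3 -m pendant '[0,0,-0.5,0,0,0,-0.5,0]'
```

```text
t: 7.1
ee_pos: [0.5912, -0.0872, 0.0849]
eef_rot: [-3.133, 0.016, 0.453]
ft_force: [0.3, -0.1, -0.4]
gripper_width: 0.0464
t: 7.3
ee_pos: [0.5918, -0.0871, 0.0749]
eef_rot: [-3.134, 0.015, 0.454]
ft_force: [1.1, 0.1, -0.9]
gripper_width: 0.0466
```

```bash
python3 -m pendant '[-0.1,0,-0.4,0,0,0,-0.3,0]'; python3 - <<'E'
from rig import robot
from h import *
f=robot.grab_frame("side")["color"][:,:,::-1];cv2.imwrite("pics/a6s.png",f)
cv2.imwrite("pics/a6.png",cv2.resize(f[220:300,280:360],None,fx=7,fy=7,interpolation=2))
E
```

```text
t: 7.5
ee_pos: [0.5903, -0.0872, 0.0671]
eef_rot: [-3.134, 0.016, 0.453]
ft_force: [-8.1, 1.1, 25.9]
gripper_width: 0.0464
```

View pics/a6.png

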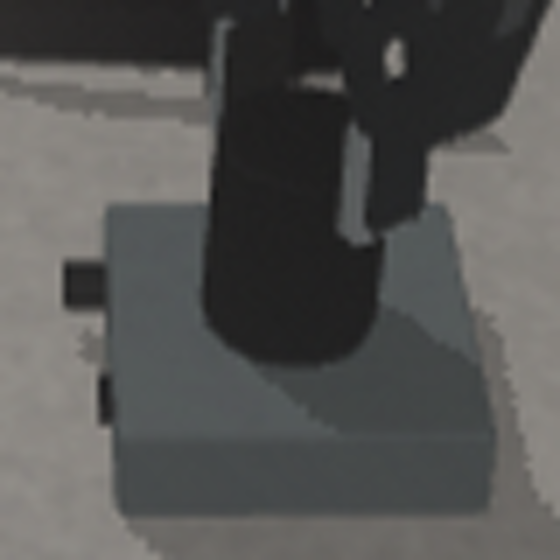

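```bash
python3 -m pendant '[0,0,0,0,0,0,0,0,0,0,0,0,0,0,0,0,0,0,0,0]' 1; python3 -m pendant '[0,0,1,0,0,0,3,0,0,0,3,0,0,0,3,0,0,0,2,0]';  python3 - <<'E'
from rig import robot
from h import *
f=robot.grab_frame("side")["color"][:,:,::-1];cv2.imwrite("pics/a7s.png",f)
cv2.imwrite("pics/a7.png",f)
z=.03
print(hoodfit(f,z,(300,225,46,60)))
E
```

```text
t: 8.05
ee_pos: [0.5907, -0.0872, 0.0673]
eef_rot: [-3.134, 0.016, 0.453]
ft_force: [-0.4, 0.0, 0.4]
gripper_width: 0.0854
t: 8.55
ee_pos: [0.5872, -0.0864, 0.1899]
eef_rot: [-3.129, 0.021, 0.454]
ft_force: [0.3, -0.6, 0.8]
gripper_width: 0.0852
(array([ 0.58709201, -0.08701386]), np.float64(194.79999999999998), np.float64(1018.0))
```

View pics/a7.png

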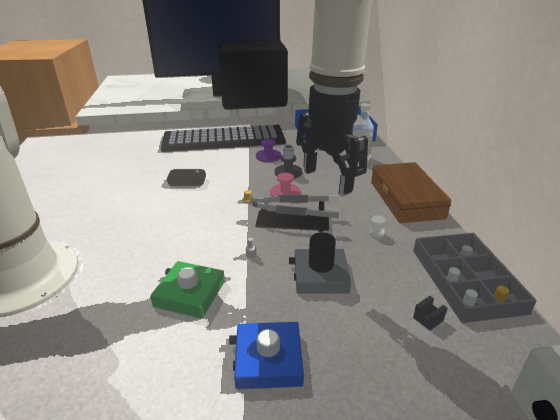

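```bash
python3 - <<'E'
from h import *
T=lambda x,y:(215+(x+.5)/5-.5,140+(y+.5)/5-.5)
S=lambda x,y:(235+(x+.5)/5-.5,180+(y+.5)/5-.5)
pv=back('top',*T(153,524),.057); jl=back('top',*T(172,112),.058); jr=back('top',*T(310,145),.058)
print('top pivot',pv,'jaws',jl,jr,np.linalg.norm(jl-jr)); m=(jl+jr)/2
d=m-pv; print(np.linalg.norm(d),np.degrees(np.arctan2(d[1],d[0])), (pv+m)/2, 'origin',pv+d/np.linalg.norm(d)*.085)
# rest
a=back('top',*T(93,515),.006);b=back('top',*T(230,543),.006); e=b-a; print('rest rear edge',a,b,np.linalg.norm(e)); n=np.array([-e[1],e[0],0])/np.linalg.norm(e); n=n if n[0]>0 else -n
print(n,np.degrees(np.arctan2(n[1],n[0])),(a+b)/2+n*.085)
# side: front edge near corners
a=back('side',*S(104,235),.006);b=back('side',*S(470,250),.006); e=b-a; print('side right edge',a,b,np.linalg.norm(e),np.degrees(np.arctan2(e[1],e[0])))
e/=np.linalg.norm(e); n=np.array([-e[1],e[0],0]); print('rest org',(a+b)/2+n*.032, a+e*.085+n*.032)
E
```

```text
top pivot [0.48357708 0.12819273 0.057     ] jaws [0.6663404  0.11703108 0.058     ] [0.65001747 0.05614477 0.058     ] 0.06303634346179354
0.17949308475380504 -13.40272444802564 [0.57087801 0.10739033 0.0575    ] origin [0.56626081 0.10849053 0.05747356]
rest rear edge [0.49255149 0.15799748 0.006     ] [0.47837628 0.09616974 0.006     ] 0.06343189970696243
[ 0.9747105  -0.22347134  0.        ] -12.913003855756893 [0.56831428 0.10808855 0.006     ]
side right edge [0.47643228 0.08940991 0.006     ] [0.63952769 0.05258527 0.006     ] 0.16720097937927506 -12.723232515183337
rest org [0.56502772 0.10221184 0.006     ] [0.56639287 0.10190361 0.006     ]
```

```bash
python3 -m pendant '[-0.2,1.5,0,-4,-0.2,2.5,0,-7,-0.2,3,0,-7,-0.2,3,0,-7,-0.2,3,0,-7,-0.2,3,0,-5,0,2,0,-2,0,0,0,0,0,0,0,0]'
```

```text
t: 9.5
ee_pos: [0.5779, 0.0983, 0.2021]
eef_rot: [-3.135, 0.008, -0.257]
ft_force: [-0.1, -0.7, 0.1]
gripper_width: 0.0853
```

```bash
python3 - <<'E'
from rig import robot
from h import *
o=robot.get_obs();print(o['ee_pos'],o['eef_rot'],np.degrees(o['eef_rot'][2]))
E
```

```text
[0.57794886 0.09828095 0.20214483] [-3.13460543  0.00839875 -0.25693574] -14.721333280418442
```

```bash
python3 -m pendant '[-0.6,0.5,-2,1,-0.5,0.5,-3,0.7,0,0,-3,0,0,0,-2,0,0,0,0,0,0,0,0,0]'; python3 - <<'E'
from rig import robot
from h import *
f=robot.grab_frame("side")["color"][:,:,::-1];g=robot.grab_frame("top")["color"][:,:,::-1]
cv2.imwrite("pics/b1.png",np.hstack([cv2.resize(f[130:250,230:350],None,fx=3,fy=3,interpolation=2),cv2.resize(g[140:260,215:335],None,fx=3,fy=3,interpolation=2)]))
E
```

```text
t: 10.1
ee_pos: [0.5697, 0.0985, 0.1019]
eef_rot: [-3.137, 0.002, -0.232]
ft_force: [0.3, 0.7, 0.4]
gripper_width: 0.0853
```

View pics/b1.png

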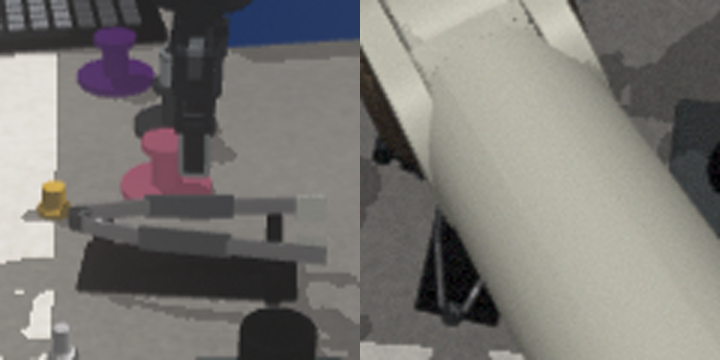

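```bash
python3 -m pendant '[-0.2,0.9,0,0,0,0,0,0,0,0,0,0]'; python3 -m pendant '[0,0,-1,0,0,0,-1,0,0,0,0,0]'
```

```text
t: 10.5
ee_pos: [0.5702, 0.1086, 0.1057]
eef_rot: [-3.135, -0.004, -0.233]
ft_force: [1.1, -0.6, -0.6]
gripper_width: 0.0857
t: 10.8
ee_pos: [0.5708, 0.1091, 0.0851]
eef_rot: [-3.134, -0.006, -0.232]
ft_force: [0.1, 0.6, 0.1]
gripper_width: 0.0854
```

```bash
python3 -m pendant '[-0.3,0,-1,0,0,0,-1,0,0,0,0,0]'; python3 - <<'E'
from rig import robot
from h import *
f=robot.grab_frame("side")["color"][:,:,::-1]
cv2.imwrite("pics/b2.png",cv2.resize(f[150:250,230:350],None,fx=5,fy=5,interpolation=2))
E
```

```text
t: 11.1
ee_pos: [0.5667, 0.1088, 0.0623]
eef_rot: [-3.135, -0.004, -0.232]
ft_force: [0.0, -0.6, -0.0]
gripper_width: 0.0854
```

View pics/b2.png

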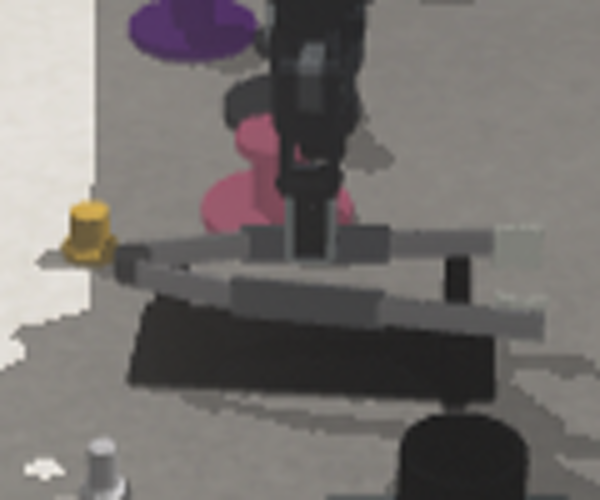

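```bash
python3 - <<'E'
from rig import robot
from h import *
p=robot.get_obs()['ee_pos'];a=-.232
for s in (.0425,):
    q=p+np.array([np.sin(a)*s,-np.cos(a)*s,0])
    for dz in(-.014,0,.013,): print(dz,(proj('side',q+[0,0,dz])-[230,150])*5)
org=np.array([.567,.108,.047])
for y in(.027,-.027):
  for x in (-.035,.035):
    for z in (-.01,.01): print(x,y,z,(proj('side',org+[np.cos(a)*x-np.sin(a)*y,np.sin(a)*x+np.cos(a)*y,z])-[230,150])*5)
E
```

```text
-0.014 [309.39622609 316.46528304]
0 [309.78679012 289.92816209]
0.013 [310.15526012 264.89223491]
-0.035 0.027 -0.01 [245.13880421 254.75748566]
-0.035 0.027 0.01 [244.95400223 218.67715394]
0.035 0.027 -0.01 [392.23818178 260.92353129]
0.035 0.027 0.01 [393.67701655 224.71449622]
-0.035 -0.027 -0.01 [234.86679251 317.07806277]
-0.035 -0.027 0.01 [234.5543379  279.92004243]
0.035 -0.027 -0.01 [389.18918205 323.90218136]
0.035 -0.027 0.01 [390.66470173 286.6104725 ]
```

```bash
python3 - <<'E'
from h import *
p=np.array([.5903,-.0872,.0671]);a=.453
q=p+.026*np.array([np.sin(a),-np.cos(a),0])
for dz in(-.014,0,.01): print(dz,(proj('side',q+[0,0,dz])-[280,220])*7)
E
```

```text
-0.014 [363.59168892 290.90190886]
0 [367.00346318 249.84160097]
0.01 [369.48182985 220.01474529]
```

```bash
python3 -m pendant '[0,0,-1,0,0,0,-1,0,0,0,0,0]'; python3 - <<'E'
from rig import robot
from h import *
print(robot.tip_extent)
f=robot.grab_frame("side")["color"][:,:,::-1]
cv2.imwrite("pics/b3.png",cv2.resize(f[150:250,230:350],None,fx=5,fy=5,interpolation=2))
E
```

```text
t: 11.45
ee_pos: [0.5673, 0.1089, 0.0414]
eef_rot: [-3.134, -0.005, -0.232]
ft_force: [0.1, -0.5, -0.0]
gripper_width: 0.0856
0.014
```

View pics/b3.png

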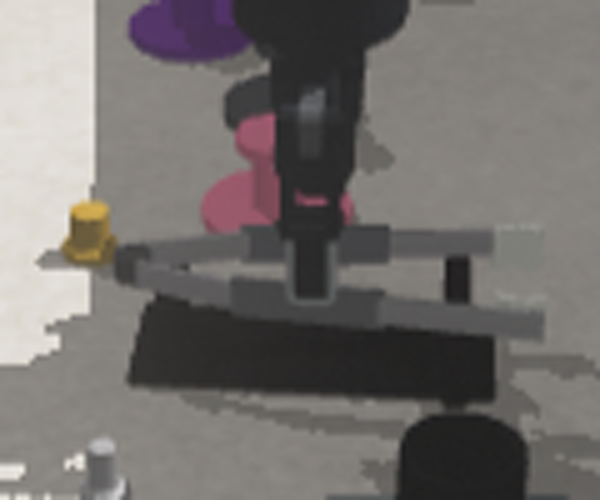

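```bash
python3 -m pendant '[0,0,-0.7,0,0,0,-0.6,0,0,0,0,0]'; python3 -m pendant '[0,0,0,0,0,0,0,0,0,0,0,0,0,0,0,0,0,0,0,0]' 0.17 30; python3 - <<'E'
from rig import robot
from h import *
f=robot.grab_frame("side")["color"][:,:,::-1]
cv2.imwrite("pics/b4.png",cv2.resize(f[150:250,230:350],None,fx=5,fy=5,interpolation=2))
E
```

```text
t: 11.8
ee_pos: [0.5681, 0.1092, 0.0283]
eef_rot: [-3.134, -0.006, -0.232]
ft_force: [-0.1, 0.6, -0.4]
gripper_width: 0.0851
t: 12.3
ee_pos: [0.5693, 0.1094, 0.0298]
eef_rot: [-3.133, -0.009, -0.232]
ft_force: [-0.1, 0.2, -0.6]
gripper_width: 0.05
```

View pics/b4.png

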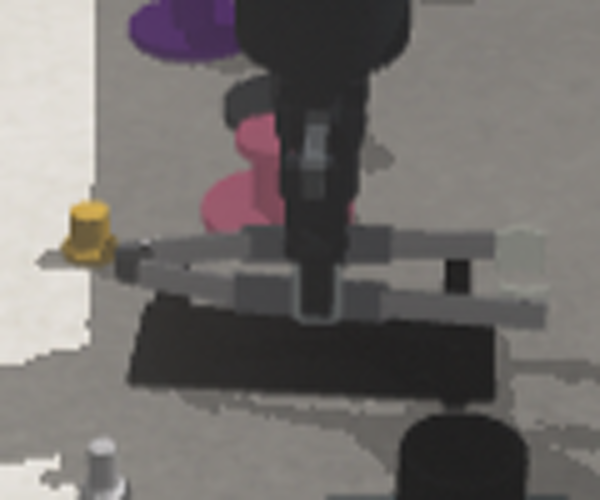

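```bash
python3 -m pendant '[0,0,0.5,0,0,0,1,0,0,0,1.5,0,0,0,1,0,0,0,0,0]' 0.15; python3 - <<'E'
from rig import robot
from h import *
f=robot.grab_frame("side")["color"][:,:,::-1]
cv2.imwrite("pics/b5.png",cv2.resize(f[150:250,230:350],None,fx=5,fy=5,interpolation=2))
E
```

```text
t: 12.85
ee_pos: [0.5693, 0.1096, 0.0736]
eef_rot: [-3.133, -0.009, -0.232]
ft_force: [0.4, -0.6, -1.0]
gripper_width: 0.0494
```

View pics/b5.png

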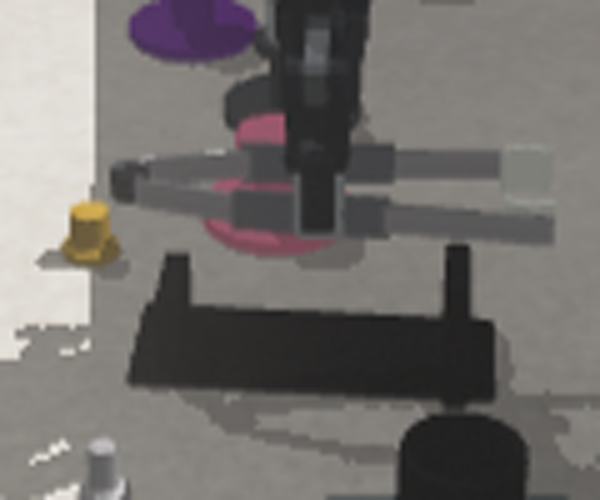

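```bash
python3 - <<'E'
from h import *
pt=back('top',139.8,193.8,.082); ps=back('side',288.2,147.2,.082); print(pt,ps)
print(back('top',100+238/5,160+200/5,.008), back('side',250+(545-350)/5,140+(457-300)/5,.008))
a=-.232; p=(pt+ps)/2
print('tcp target',p[:2]-.093*np.array([np.cos(a),np.sin(a)]))
E
```

```text
[0.59554423 0.3511828  0.082     ] [0.59468907 0.34548271 0.082     ]
[0.59456106 0.35217824 0.008     ] [0.59713715 0.34291042 0.008     ]
tcp target [0.50460826 0.36971572]
```

```bash
python3 -m pendant '[0,0,2,0,0,0,2.5,0,-0.7,1.5,0.5,0,-0.7,2.5,0,0,-0.7,3,0,0,-0.7,3,0,0,-0.7,3,0,0,-0.7,3,0,0,-0.7,3,0,0,-0.5,2.5,0,0,0,1.5,0,0,0,0,0,0]' ; python3 - <<'E'
from rig import robot
from h import *
o=robot.get_obs();print(o['ee_pos'],o['eef_rot'])
E
```

```text
t: 14.1
ee_pos: [0.4987, 0.3534, 0.116]
eef_rot: [-3.137, 0.003, -0.231]
ft_force: [-0.6, 0.6, 0.2]
gripper_width: 0.0493
[0.49868931 0.35337954 0.11600217] [-3.13667848  0.00327753 -0.2306773 ]
```

```bash
python3 -m pendant '[0.4,1,0,0,0.3,0.8,0,0,0,0,0,0]' ; python3 - <<'E'
from rig import robot
from h import *
o=robot.get_obs();print(o['ee_pos'],o['eef_rot'])
f=robot.grab_frame("side")["color"][:,:,::-1];g=robot.grab_frame("top")["color"][:,:,::-1]
cv2.imwrite("pics/c1.png",np.hstack([cv2.resize(f[90:210,210:330],None,fx=3,fy=3,interpolation=2),cv2.resize(g[140:260,80:200],None,fx=3,fy=3,interpolation=2)]))
E
```

```text
t: 14.4
ee_pos: [0.5027, 0.371, 0.1134]
eef_rot: [-3.141, 0.006, -0.229]
ft_force: [-0.6, -0.6, -0.9]
gripper_width: 0.0488
[0.50270017 0.3710357  0.11342217] [-3.14102689  0.0059318  -0.22875719]
```

View pics/c1.png

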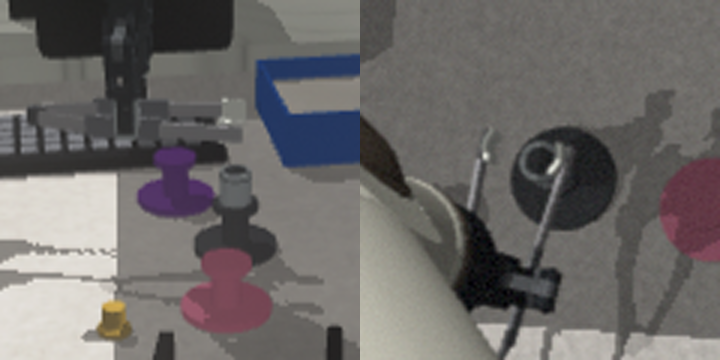

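```bash
python3 - <<'E'
from h import *
g=cv2.imread('pics/c1.png')
l=back('top',122.7,188.3,.1416); r=back('top',146.7,192.3,.1416); print(l,r,(l+r)/2,np.linalg.norm(l-r))
a=-.229; print('expected',np.array([.5027,.371])+.093*np.array([np.cos(a),np.sin(a)]))
cv2.imwrite('pics/c1z.png',cv2.resize(g[100:240,460:620],None,fx=5,fy=5,interpolation=2))
E
```

```text
[0.59654742 0.37068096 0.1416    ] [0.58719255 0.32198199 0.1416    ] [0.59186999 0.34633147 0.1416    ] 0.04958934708168102
expected [0.59327213 0.34988865]
```

View pics/c1z.png

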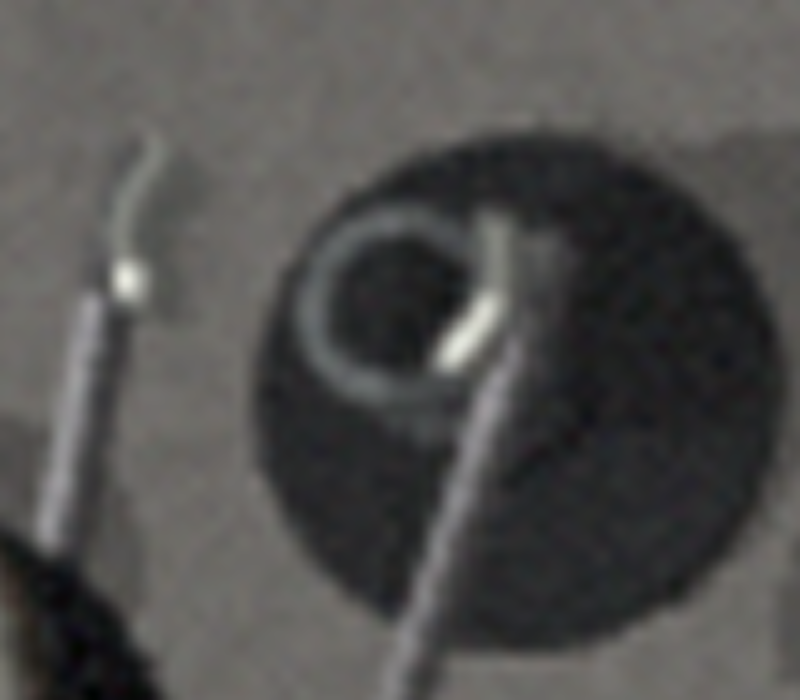

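```bash
python3 -m pendant '[0.2,0.2,0,0,0,0,-1,0,0,0,-1,0,0,0,-0.8,0,0,0,0,0]' ; python3 - <<'E'
from rig import robot
from h import *
o=robot.get_obs();print(o['ee_pos'],o['eef_rot'])
f=robot.grab_frame("side")["color"][:,:,::-1];g=robot.grab_frame("top")["color"][:,:,::-1]
cv2.imwrite("pics/c2.png",np.hstack([cv2.resize(f[110:180,240:310],None,fx=6,fy=6,interpolation=2)[:,:380],cv2.resize(g[160:230,100:170],None,fx=6,fy=6,interpolation=2)[:,:400]]))
E
```

```text
t: 15.0
ee_pos: [0.5058, 0.3675, 0.0823]
eef_rot: [3.139, 0.006, -0.235]
ft_force: [0.9, 0.2, -1.2]
gripper_width: 0.0493
[0.50582986 0.36751051 0.08229535] [ 3.13885941  0.00631761 -0.23507459]
```

View pics/c2.png

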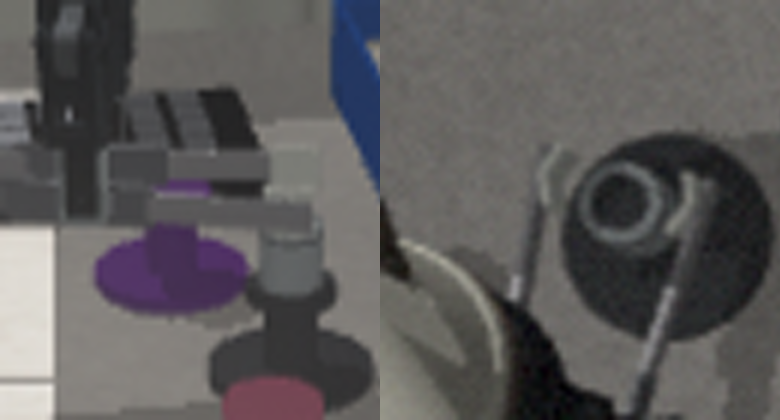

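```bash
python3 -m pendant '[0,0.5,0,0,0,0,0,0]' ; python3 -m pendant '[0,0,0,0]'
```

```text
t: 15.3
ee_pos: [0.5068, 0.3741, 0.0841]
eef_rot: [3.141, 0.005, -0.235]
ft_force: [0.1, -0.2, -0.8]
gripper_width: 0.0491
t: 15.4
ee_pos: [0.507, 0.3745, 0.0844]
eef_rot: [-3.141, 0.004, -0.234]
ft_force: [-0.3, 0.8, -0.9]
gripper_width: 0.0492
```

```bash
python3 -m pendant '[-0.2,-0.1,-0.3,0,0,0,0,0]' ; python3 - <<'E'
from rig import robot
from h import *
o=robot.get_obs();print(o['ee_pos'],o['eef_rot'])
f=robot.grab_frame("side")["color"][:,:,::-1];g=robot.grab_frame("top")["color"][:,:,::-1]
cv2.imwrite("pics/c3.png",np.hstack([cv2.resize(f[110:180,240:310],None,fx=6,fy=6,interpolation=2)[:,:380],cv2.resize(g[160:230,100:170],None,fx=6,fy=6,interpolation=2)[:,:400]]))
E
```

```text
t: 15.6
ee_pos: [0.5049, 0.374, 0.0818]
eef_rot: [-3.141, 0.004, -0.234]
ft_force: [0.5, 1.5, -0.8]
gripper_width: 0.0491
[0.50487675 0.37399596 0.08175325] [-3.14060119  0.00373424 -0.23386851]
```

View pics/c3.png

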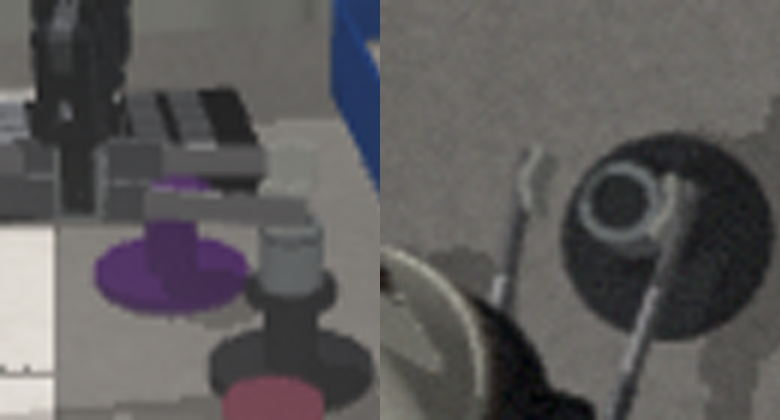

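```bash
python3 - <<'E'
from h import *
T=lambda X,Y:(100+(X-380)/6-.4,160+Y/6-.4)
l=back('top',*T(525,182),.110);r=back('top',*T(668,212),.110);print(l,r,(l+r)/2,np.linalg.norm(l-r)); print(back('top',*T(622,202),.082))
E
```

```text
[0.59928938 0.37755012 0.11      ] [0.58753958 0.32771557 0.11      ] [0.59341448 0.35263284 0.11      ] 0.051200978500587344
[0.5967012  0.35091602 0.082     ]
```

```bash
python3 -m pendant '[0.2,-0.2,-0.5,0,0,0,0,0]'; python3 -m pendant '[0,0,0,0]'
```

```text
t: 15.9
ee_pos: [0.5078, 0.3719, 0.077]
eef_rot: [-3.14, 0.003, -0.234]
ft_force: [0.7, 0.4, -1.8]
gripper_width: 0.0494
t: 16.0
ee_pos: [0.5079, 0.3719, 0.0768]
eef_rot: [-3.14, 0.003, -0.234]
ft_force: [-0.0, 0.3, -0.7]
gripper_width: 0.0493
```

```bash
python3 -m pendant '[-0.1,0,-0.5,0,0,0,0,0]'; python3 - <<'E'
from rig import robot
from h import *
o=robot.get_obs();print(o['ee_pos'],o['eef_rot'])
f=robot.grab_frame("side")["color"][:,:,::-1];g=robot.grab_frame("top")["color"][:,:,::-1]
cv2.imwrite("pics/c4.png",np.hstack([cv2.resize(f[110:180,240:310],None,fx=6,fy=6,interpolation=2)[:,:380],cv2.resize(g[160:230,100:170],None,fx=6,fy=6,interpolation=2)[:,:400]]))
E
```

```text
t: 16.2
ee_pos: [0.5068, 0.3715, 0.0713]
eef_rot: [-3.14, 0.003, -0.235]
ft_force: [-0.1, -0.0, -0.9]
gripper_width: 0.0492
[0.50679973 0.37154143 0.07126418] [-3.14006593e+00  3.07729844e-03 -2.34855105e-01]
```

View pics/c4.png

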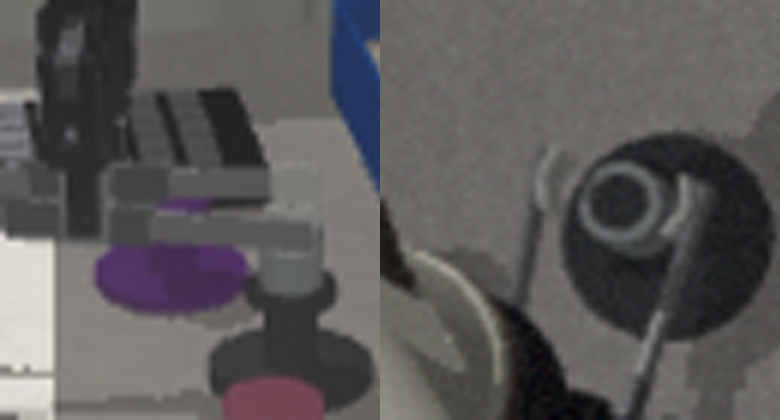

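```bash
python3 -m pendant '[0,0.1,-0.5,0,0,0,-0.5,0,0,0,0,0]';python3 -m pendant '[0,0,-0.4,0,0,0,0,0]'; python3 - <<'E'
from rig import robot
from h import *
o=robot.get_obs();print(o['ee_pos'],o['eef_rot'])
f=robot.grab_frame("side")["color"][:,:,::-1];g=robot.grab_frame("top")["color"][:,:,::-1]
cv2.imwrite("pics/c5.png",np.hstack([cv2.resize(f[110:180,240:310],None,fx=6,fy=6,interpolation=2)[:,:380],cv2.resize(g[160:230,100:170],None,fx=6,fy=6,interpolation=2)[:,:400]]))
E
```

```text
t: 16.6
ee_pos: [0.5075, 0.3733, 0.0613]
eef_rot: [-3.139, 0.002, -0.235]
ft_force: [0.3, 0.8, -1.7]
gripper_width: 0.0494
t: 16.8
ee_pos: [0.5073, 0.3732, 0.0567]
eef_rot: [-3.139, 0.002, -0.235]
ft_force: [0.1, 0.7, -1.4]
gripper_width: 0.0491
[0.50731429 0.37323222 0.05669089] [-3.13900358e+00  2.17646157e-03 -2.34511714e-01]
```

View pics/c5.png

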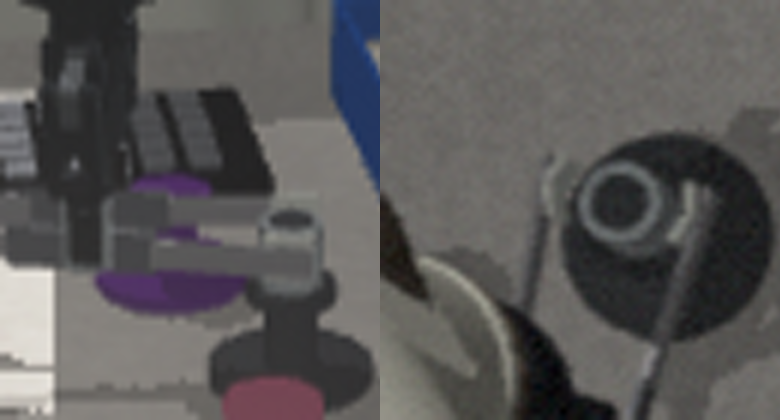

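```bash
python3 -m pendant '[0,0,-0.2,0,0,0,0,0]'; python3 -m pendant '[0,0,0,0,0,0,0,0,0,0,0,0,0,0,0,0,0,0,0,0]' -1 45; python3 - <<'E'
from rig import robot
from h import *
o=robot.get_obs();print(o['ee_pos'],o['eef_rot'])
f=robot.grab_frame("side")["color"][:,:,::-1];g=robot.grab_frame("top")["color"][:,:,::-1]
cv2.imwrite("pics/c6.png",np.hstack([cv2.resize(f[110:180,240:310],None,fx=6,fy=6,interpolation=2)[:,:380],cv2.resize(g[160:230,100:170],None,fx=6,fy=6,interpolation=2)[:,:400]]))
E
```

```text
t: 17.1
ee_pos: [0.508, 0.3737, 0.0555]
eef_rot: [-3.138, 0.001, -0.235]
ft_force: [0.4, 0.1, -1.7]
gripper_width: 0.0493
t: 17.6
ee_pos: [0.5082, 0.3738, 0.056]
eef_rot: [-3.137, 0.001, -0.235]
ft_force: [0.0, -0.0, -1.2]
gripper_width: 0.039
[0.50818694 0.37381708 0.05603372] [-3.13725811e+00  7.05825845e-04 -2.34737480e-01]
```

View pics/c6.png

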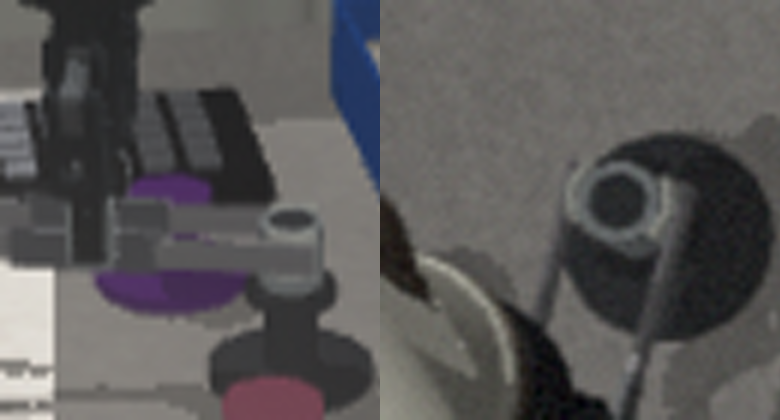

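```bash
python3 -m pendant '[0,0,0.5,0,0,0,1,0,0,0,1.5,0,0,0,2,0,0,0,2,0,0,0,2,0,0,0,1.5,0,0,0,0.5,0,0,0,0,0]'; python3 - <<'E'
from rig import robot
from h import *
o=robot.get_obs();print(o['ee_pos'],o['eef_rot'])
f=robot.grab_frame("side")["color"][:,:,::-1]
cv2.imwrite("pics/c7.png",cv2.resize(f[70:190,230:330],None,fx=5,fy=5,interpolation=2))
E
```

```text
t: 18.6
ee_pos: [0.5087, 0.3744, 0.1787]
eef_rot: [-3.133, -0.003, -0.235]
ft_force: [0.5, -0.3, -0.6]
gripper_width: 0.0389
[0.5087162  0.37441982 0.17870276] [-3.13291808e+00 -2.63653238e-03 -2.34594624e-01]
```

View pics/c7.png

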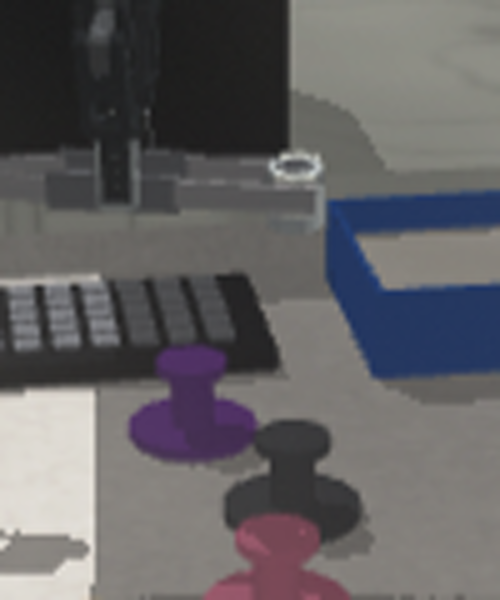

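```bash
python3 -m pendant '[0,-1,0,0,0,-2,0,0,0,-2.5,0,0,0,-2.5,0,0,0,-2.5,0,0,0,-2.5,0,0,0,-2.5,0,0,0,-2.5,0,0,0,-2.5,0,0,0,-1.5,0,0,0,-0.5,0,0,0,0,0,0]'
```

```text
t: 19.85
ee_pos: [0.4973, 0.1288, 0.1661]
eef_rot: [3.134, 0.016, -0.238]
ft_force: [0.5, 0.9, -1.8]
gripper_width: 0.039
```

```bash
python3 -m pendant '[0,-1,0.2,0,0.1,-2,0.2,0,0.1,-2.5,0.2,0,0.1,-2.5,0.2,0,0.1,-2.5,0,0,0.1,-2.5,0,0,0,-2.5,0,0,0,-1.5,0,0,0,-0.7,0,0,0,0,0,0,0,0,0,0]'; python3 - <<'E'
from rig import robot
from h import *
o=robot.get_obs();print(o['ee_pos'],o['eef_rot'])
f=robot.grab_frame("side")["color"][:,:,::-1];g=robot.grab_frame("top")["color"][:,:,::-1]
cv2.imwrite("pics/d1.png",np.hstack([cv2.resize(f[150:300,240:370],None,fx=3,fy=3,interpolation=2),cv2.resize(g[130:280,280:400],None,fx=3,fy=3,interpolation=2)]))
E
```

```text
t: 20.95
ee_pos: [0.5017, -0.0473, 0.1742]
eef_rot: [3.136, 0.017, -0.22]
ft_force: [0.7, 0.8, -1.3]
gripper_width: 0.0395
[ 0.50170955 -0.04729778  0.17416899] [ 3.13642778  0.01734531 -0.22049972]
```

View pics/d1.png

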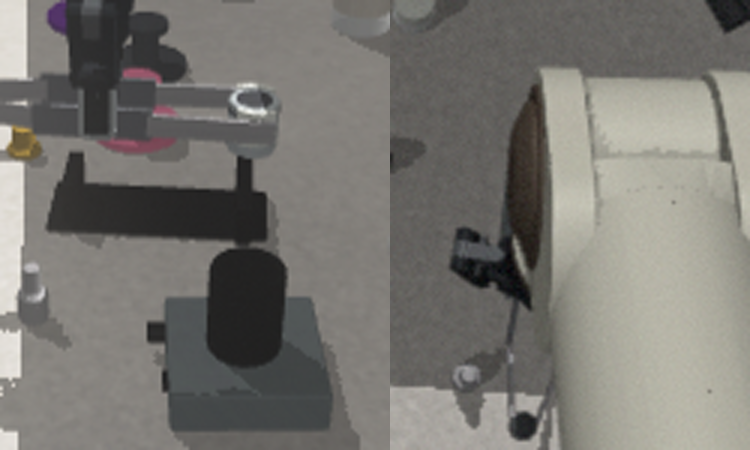

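```bash
cat >> h.py <<'E'
def partfk(o):
    R0=R.from_euler('xyz',[-3.13726,.0007,-.23474]).as_matrix(); p0=np.array([.50819,.37382,.05603])
    R1=R.from_euler('xyz',o['eef_rot']).as_matrix()
    M=R1@R0.T
    b=o['ee_pos']+M@(np.array([.5967,.3515,.05])-p0)
    return b, M[:,2]
E
python3 - <<'E'
from rig import robot
from h import *
b,u=partfk(robot.get_obs()); print(b,u,np.degrees(np.arccos(u[2])))
t=b+u*.032; print('top proj',proj('side',t),'bottom',proj('side',b))
print('obs top', 240+252/3, 150+103/3)
E
```

```text
[ 0.5904224  -0.06803246  0.16660508] [0.01834416 0.00570909 0.99981543] 1.1008358071796316
top proj [325.16992964 182.55084003] bottom [323.89025759 198.18233223]
obs top 324.0 184.33333333333334
```

```bash
python3 -m pendant '[0,-0.9,-0.5,0,0,-0.9,-1,0,0,0,-1,0,0,0,0,0,0,0,0,0]'; python3 - <<'E'
from rig import robot
from h import *
o=robot.get_obs()
b,u=partfk(o); print(o['ee_pos'],b,u,np.degrees(np.arccos(u[2])))
f=robot.grab_frame("side")["color"][:,:,::-1]
cv2.imwrite("pics/d2s.png",f)
cv2.imwrite("pics/d2.png",cv2.resize(f[160:290,270:370],None,fx=4.6,fy=4.6,interpolation=2))
print('top proj',proj('side',b+u*.032),'bottom',proj('side',b))
E
```

```text
t: 21.55
ee_pos: [0.5012, -0.0645, 0.1461]
eef_rot: [3.137, 0.019, -0.216]
ft_force: [-0.0, 0.0, -0.9]
gripper_width: 0.039
[ 0.50121713 -0.06449069  0.14608816] [ 0.58999247 -0.08519182  0.13840933] [0.01976095 0.00517186 0.99979136] 1.170435760838134
top proj [326.41169282 201.29779848] bottom [325.07771079 216.49066833]
```

View pics/d2.png

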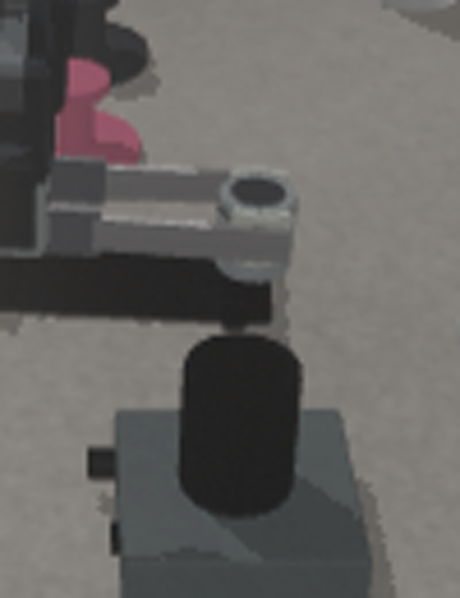

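```bash
python3 - <<'E'
from h import *
print(back('side',326.0,201.1,.1704))
f=cv2.imread('pics/d2s.png')
b=(300,228,46,50)
g=f[b[1]:b[1]+b[3],b[0]:b[0]+b[2]].max(2); mk=(g<45).astype(np.uint8)
n,l,st,_=cv2.connectedComponentsWithStats(mk); print(st)
print(hoodfit(f,.03,(300,236,46,44)))
print((proj('side',[.5871,-.087,.09])-[270,160])*4.6,(proj('side',[.5895,-.0868,.09])-[270,160])*4.6)
E
```

```text
[ 0.59007066 -0.08426819  0.1704    ]
[[   0    0   46   50 1360]
 [   0    0   29    3   43]
 [   9    5   26   39  897]]
(array([ 0.58728165, -0.08558083]), np.float64(32.76862745098039), np.float64(852.0))
[240.81441417 362.50200961] [246.49979349 361.66435384]
```

```bash
python3 -m pendant '[-0.2,-0.2,0.1,0,0,0,0,0,0,0,0,0]'; python3 -m pendant '[0,0,0,0,0,0,0,0]'; python3 - <<'E'
from rig import robot
from h import *
o=robot.get_obs()
b,u=partfk(o); print(o['ee_pos'],b,u,np.degrees(np.arccos(u[2])),o['qd'].round(3))
E
```

```text
t: 21.9
ee_pos: [0.4992, -0.0661, 0.1476]
eef_rot: [3.137, 0.019, -0.215]
ft_force: [-0.1, -0.8, -0.6]
gripper_width: 0.0391
t: 22.1
ee_pos: [0.4996, -0.066, 0.1481]
eef_rot: [3.137, 0.017, -0.215]
ft_force: [-0.0, -0.7, -1.2]
gripper_width: 0.0392
[ 0.49963448 -0.06598134  0.14810682] [ 0.58844272 -0.08658991  0.1405605 ] [0.01820561 0.00494132 0.99982205] 1.0809076784249922 [-0.001 -0.003  0.001 -0.003  0.     0.001  0.002]
```

```bash
python3 - <<'E'
from rig import robot
from h import *
f=robot.grab_frame("side")["color"][:,:,::-1]; g=robot.grab_frame("top")["color"][:,:,::-1]
cv2.imwrite("pics/e1.png",cv2.resize(f[140:300,230:400],None,fx=3.7,fy=3.7,interpolation=2))
cv2.imwrite("pics/e2.png",g)
E
```

```text
(no output)
```

View pics/e1.png

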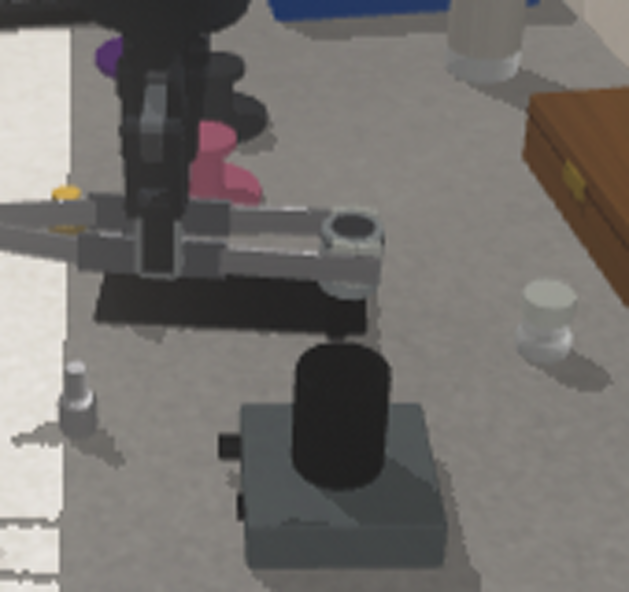

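View pics/e2.png

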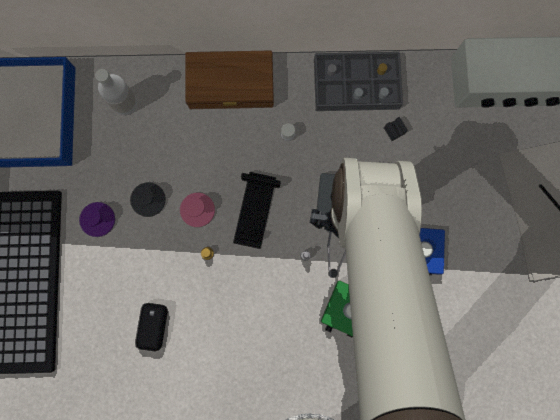

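```bash
python3 - <<'E'
from rig import robot
from h import *
print(proj('side',[.5873,-.0865,.1724]),proj('side',[.5897,-.0868,.1724]))
o=robot.get_obs();print(o['ee_pos'],o['gripper_width'])
print(robot.sign_off())
E
```

```text
[324.82937297 200.91827815] [326.20722958 200.89783296]
[ 0.49955357 -0.0660175   0.14801302] 0.0390071579084296
the job is handed in; nothing more can be done
None
```

The job is done and handed in at about 22 s. The hood is on the backlight, and the tongs are holding the part over its mouth.

- **Hood:** It went over the grey backlight's spigot and was pressed down until the wrist force reached about 26 N, then released. In the side picture it stands upright and sits flat on the housing, about 1 mm or less from the spigot's axis.
- **Part:** I picked up the spring tongs, closed them on the part at 45 N grip (reported gripper opening 39 mm), and carried it to the hood.
- **Final position:** From the arm's own pose, the part's underside is about 50.6 mm above the mouth. The part's top in the last side picture is at pixel (324.9, 201.1). The hood's axis at that height projects to (324.8, 200.9).
- **Bystanders:** Those I could see in the last two pictures stand where they were. The arm hides part of the blue and green look-alikes from above.

Some checks were less clean:
- **Camera disagreement:** The two cameras differ by about 2 mm in x, so the centring is good to about 1–2 mm.
- **Top view:** The arm hid the hood and part from the top camera at the end, so the last check relies on the side camera and the arm's pose.
- **Tilt:** The part leans about 1° because the tool's tilt drifted during the moves.
- **Fingertips:** With the fingers open or around 48 mm apart, the tips appeared about 15 mm farther back than I expected from the description. I set the tongs grip height from the pictures instead.

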